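# Sweep the brass book corners off the stone into the tray

### The job

Clear the bookbinder's stone slab: with your fingers, sweep the three small brass book corners along the stone and over its edge so that all three drop into the low wooden tray standing against its side. Only push them - do not pick any of them up - and leave the weight, the glass jar and the white tub standing where they are.

Things in the scene. Friction and masses are not known exactly. Their poses are not given: they have to be found in the camera images.
- slab: pale stone paring slab, fixed, 260 mm along its own x, 320 mm along its own y, 40 mm thick; its flat top is 40 mm above the table. Origin at the centre of its underside (on the table), z up. The sides at its +y and -y ends are where the tray or the tub may stand
- tray: low open wooden tray, fixed, 260 mm along its x, 100 mm along its y, walls 25 mm high and 4 mm thick, floor 4 mm thick. It stands on the table 2 mm from the slab's +y or -y side (which one varies), parallel to that edge, within 15 mm of centred on it, rim 15 mm below the slab's top. Origin at the centre of its underside
- corner_a: brass book corner, 30 g, lying flat on the slab at any yaw: a right angle with two legs 32 mm long joined by a triangular cover plate, 10 mm high. Origin on the underside, near the centroid; legs run along its +x and +y from the outer corner at (-12, -12) mm. Starts in the strip between the weight/jar line and the slab's -x (robot-side) edge, 58 to 73 mm from that line
- corner_b: brass book corner, 30 g, lying flat on the slab at any yaw: a right angle with two legs 32 mm long joined by a triangular cover plate, 10 mm high. Origin on the underside, near the centroid; legs run along its +x and +y from the outer corner at (-12, -12) mm. Starts in the strip between the weight/jar line and the slab's +x (far) edge, 58 to 73 mm from that line
- corner_c: brass book corner, 30 g, lying flat on the slab at any yaw: a right angle with two legs 32 mm long joined by a triangular cover plate, 10 mm high. Origin on the underside, near the centroid; legs run along its +x and +y from the outer corner at (-12, -12) mm. Starts in the same far strip as corner_b, nearer the other end
- weight: small dark steel weight with a knob, 40 mm diameter, 52 mm high, 0.4 kg, standing loose on the slab's lengthwise centre line (x = 0 of the slab within about 8 mm). Bystander. Origin at the centre of its underside
- jar: closed glass jar with metal cap, 42 mm diameter, 55 mm high, 0.15 kg, standing loose on the same centre line. Bystander. Origin at the centre of its underside
- tub: white lidded plastic tub, 84 mm diameter, 90 mm high, 0.8 kg, standing loose on the table beside the other end of the slab from the tray. Bystander. Origin at the centre of its underside

How it is judged:
By the outcome, as a careful person would: the job done as asked, in the order asked, and still so for the second after the job is handed in, with the robot touching nothing.
It also fails if it takes over 64 s, if anything falls off the work surface, if the arm or the gripper's body presses on something with over 40 N, if the wrist force passes 120 N, or if a joint passes its speed limit or range.

### The arm

A 7-joint arm with a two-finger parallel gripper is mounted at the origin on the work surface. World frame = base frame: x ahead of the robot, y to its left, z up, the work surface at z = 0. Lengths are in m, angles in rad, forces in N, time in s.
With the tool pointing down it reaches from about 0.4 to 0.9 m from the base axis. Payload 5.5 kg.
Tool frame: the origin (TCP) lies midway between the tips of the shut fingers; the grasp point (between the pads) lies ctrl.hold_point_z behind it (ctrl.hold_point_z is the distance from the TCP to the grasp point, in m); z points along the fingers, y is the line along which they close (so a half turn about z gives the same grasp; the last joint's range is limited). The gripper opens to 85 mm and grips with 20 to 120 N. Pads are 22 mm wide; open, the fingers measure 114 mm over their backs; the gripper's body (76 mm by 85 mm) begins 54 mm behind the grasp point. The pads swing forward as they close: fully open they stand 13 mm farther back than shut.
Start: joints at [-1.07, 0.501, -0.427, 1.55, 0.221, 1.138, -0.21], TCP at [0.153, 0.632, 0.231] pointing down, gripper open.
Joint ranges: [-2.88, 2.88], [-0.31, 2.03], [-1.54, 1.56], [0.2, 2.42], [-1.41, 4.55], [0.19, 2.02], [-2.57, 2.57]. Speed limits (rad/s): [2.57, 2.57, 3.14, 3.14, 3.14, 3.14, 3.14].

### API

Orientations are given as a 3x3 rotation matrix whose columns are the frame's x, y, z axes.
In Python, from bench import ctrl, eyes, spotter gives the robot as it stands.
- The arm moves only by the shell command python3 -m pendant 'ROWS' [FORCE]. ROWS is JSON, one flat list of numbers, 5 for each row, row after row: the closure, from -1 (fully open) to 1 (shut), so that 0 is half open, then the shift along the tool's x, y, z in m, then the turn about the tool's z in degrees. In form: [claw, dx, dy, dz, yaw, claw, dx, dy, dz, yaw, ...]. A call has 1 to 5 rows; each row shifts and turns the commanded pose from where the row before left it, along the tool's axes as they then stand; what a row does not reach is not made up. A row lasts 1/10 s, in which the tool goes at most 50 mm and 8.59 degrees, less where a joint would pass 70% of its speed; a pose out of reach is approached as far as the arm can. A call with a gripper value outside its range is refused whole. The fingers move at their own pace and stop on an object; FORCE is the grip in N (left out, the last holds). Time passes only in rows, so rows that do not move let the fingers close. It gives the time, the measured TCP pose, the force, the opening and the grip force at its end, in the units of the state.
- ctrl.sense(): the state, without advancing time (a new reading comes with each control period).
- eyes.read_camera(name): name is "scene" or "top" or "wrist"; returns a dict with "image" (420x560x3 uint8, red, green, blue), "intrinsics" (3x3 intrinsics, pixels), "R" (3x3) and "t" (3): a world point X has camera coordinates R X + t. Camera axes: x right, y down, z forward; pixel columns grow to the right and rows downward; lengths in m; the calibration is good to about 2 mm. A picture is of the moment at which its call begins. There is no depth.
- ctrl.hand_in(): hands the job in; it is judged then, once.
Trained networks look in the newest picture that a camera, given by its name, has taken for a name from the list of things; names that differ only in an ending like _2 or _b are one class to them, and where a whole thing is asked for, a point or a joint stands for the part that bears it (a point fixed in the world has none). Each returns a list of dicts, best first, with "conf" (0 to 1); they miss things now and then, are a little off and sometimes report something else, mostly with a low value. They report only what shows in the picture. A call takes as long as a camera call.
- spotter.find_in(target, camera): "pixel" ([column, row] in pixels, amid what is visible of it).
- spotter.outline_of(target, camera): "mask" (420x560 bool, what is visible of it) and "pixel" ([column, row] in pixels, amid what is visible of it).
The state is a dict: "time": time; "joints": joint angles; "dq": joint speeds; "joint_torque": joint torques, N m; "tcp_pos": TCP position; "ee_rot": TCP orientation; "force": force on the tool from outside, world axes, zero at the start; "ft_torque": the same for the moment, N m; "width": finger opening in m; "finger_force": force on a finger pad.
Only numpy, scipy, OpenCV 4.12 (cv2) and the standard library are available. Lean on these libraries where they do the work, as an engineer would, in place of code of your own. Each camera call takes 0.05 s, during which the arm holds its last target. There are 200 camera calls.

## Working session

There is one attempt and no reset: what is moved stays moved. The work goes in short steps, Python scripts to look and compute and a shell command to move; the robot and the scene stay as the last step left them, time stands still between calls to the robot, and variables do not carry over. Pictures are saved under pics/ and viewed, at most 10 in all, crops included, and the job is handed in when it is done.

```bash
mkdir -p pics; ls
cat > h.py <<'E'
import numpy as np, cv2
from bench import ctrl, eyes, spotter
def px2w(c,p,z):
    d=c["R"].T@np.linalg.inv(c["intrinsics"])@np.array([p[0],p[1],1.]); o=-c["R"].T@c["t"]
    return o+d*(z-o[2])/d[2]
E
python3 - <<'E'
from h import *
c=eyes.read_camera("top"); cv2.imwrite("pics/top1.png",c["image"][:,:,::-1])
for n in ["slab","tray","corner_a","weight","jar","tub"]:
    for r in spotter.outline_of(n,"top")[:4]:
        z={"slab":.04,"tray":.025,"corner_a":.05,"weight":.05,"jar":.055,"tub":.09}[n]
        m=r["mask"].astype(np.uint8)
        k=cv2.findContours(m,0,2)[0]; k=max(k,key=cv2.contourArea)
        b=cv2.boxPoints(cv2.minAreaRect(k))
        print(n,round(r["conf"],2),np.round(r["pixel"]),px2w(c,r["pixel"],z).round(3)[:2],[px2w(c,q,z).round(3)[:2].tolist() for q in b])
s=ctrl.sense();print(s["tcp_pos"],s["ee_rot"],s["width"],ctrl.hold_point_z,s["time"])
E
```

```text
pics
slab 0.79 [316. 220.] [ 0.545 -0.035] [[0.428, 0.123], [0.686, 0.119], [0.679, -0.212], [0.417, -0.193]]
tray 0.7 [449. 223.] [ 0.547 -0.254] [[0.682, -0.204], [0.685, -0.305], [0.422, -0.298], [0.42, -0.201]]
corner_a 0.74 [347. 260.] [ 0.483 -0.082] [[0.473, -0.061], [0.504, -0.088], [0.489, -0.106], [0.458, -0.079]]
corner_a 0.7 [376. 173.] [ 0.621 -0.127] [[0.618, -0.101], [0.641, -0.107], [0.633, -0.148], [0.61, -0.143]]
corner_a 0.62 [279. 168.] [0.624 0.026] [[0.618, 0.052], [0.64, 0.015], [0.619, 0.004], [0.597, 0.041]]
corner_a 0.22 [264. 208.] [0.56  0.047] [[0.572, 0.079], [0.592, 0.042], [0.551, 0.02], [0.531, 0.057]]
weight 0.68 [378. 213.] [ 0.557 -0.13 ] [[0.577, -0.113], [0.579, -0.157], [0.538, -0.157], [0.537, -0.113]]
jar 0.73 [262. 208.] [0.559 0.05 ] [[0.584, 0.071], [0.585, 0.031], [0.54, 0.03], [0.539, 0.07]]
tub 0.64 [182. 197.] [0.568 0.165] [[0.61, 0.214], [0.612, 0.126], [0.53, 0.122], [0.528, 0.209]]
[0.1530774  0.63154769 0.23103323] [[-9.71854031e-01  2.35583780e-01 -1.55920835e-04]
 [ 2.35583828e-01  9.71853924e-01 -4.58736983e-04]
 [ 4.34612823e-05 -4.82557813e-04 -9.99999883e-01]] 0.0857385530863189 0.0187 0.35
```

View pics/top1.png

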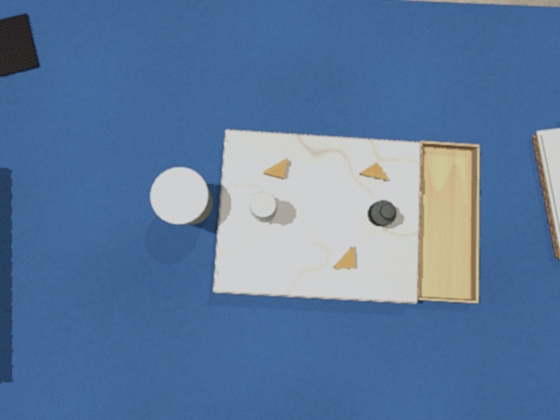

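The top view shows the tray on the slab's -y side (image right). The corners are near (279,168), (376,173) and (347,260), the jar at (262,208), the weight at (380,213) and the tub at (182,197). Next I'll work out the slab frame.

```bash
cat > slab.py <<'E'
from h import *
c=eyes.read_camera("top")
P=[px2w(c,q,.04)[:2] for q in [(226,131),(421,141),(417,301),(215,293)]]
T=[px2w(c,q,.025)[:2] for q in [(421,143),(479,145),(478,301),(419,300)]]
print(np.round(P,3).tolist(),np.round(T,3).tolist())
rs=spotter.outline_of("slab","top")[0]["mask"]
im=cv2.cvtColor(c["image"],cv2.COLOR_RGB2HSV); 
m=((im[...,1]<60)&(im[...,2]>130)).astype(np.uint8); m[:,:212]=0; m[:,440:]=0
k=max(cv2.findContours(m,0,2)[0],key=cv2.contourArea)
w=np.array([px2w(c,q[0],.04)[:2] for q in k],np.float32)
(cx,cy),sz,a=cv2.minAreaRect(w); print("bright",cx,cy,sz,a)
E
python3 slab.py
```

```text
[[0.684, 0.112], [0.678, -0.203], [0.423, -0.194], [0.428, 0.119]] [[0.679, -0.209], [0.679, -0.307], [0.423, -0.298], [0.423, -0.202]]
bright 0.5540364384651184 -0.054600417613983154 (0.3484555780887604, 0.2609125077724457) 88.1286849975586
```

```bash
python3 -m pendant '[0.5,0,0,0,8.5,0.5,0,0,0,8.5,0.5,0,0,0,8.5,0.5,0,0,0,8.5,0.5,0,0,0,8.5]' 20; python3 -m pendant '[0.5,0,0,0,8.5,0.5,0,0,0,8.5,0.5,0,0,0,8.5,0.5,0,0,0,8.5]'
```

```text
time: 0.95
tcp_pos: [0.153, 0.6317, 0.2313]
ee_rot: [[-0.552, 0.834, -0.0], [0.834, 0.552, 0.0], [0.0, -0.0, -1.0]]
force: [-0.4, -0.3, 0.4]
width: 0.0212
finger_force: 0.0
time: 1.35
tcp_pos: [0.153, 0.6318, 0.2314]
ee_rot: [[0.008, 1.0, -0.0], [1.0, -0.008, 0.0], [0.0, -0.0, -1.0]]
force: [-0.4, -0.1, -0.8]
width: 0.0216
finger_force: 0.0
```

```bash
for i in 1 2; do :; done; python3 -m pendant '[0.5,-0.04,0.027,0,1,0.5,-0.04,0.027,0,0,0.5,-0.04,0.027,0,0,0.5,-0.04,0.027,0,0,0.5,-0.04,0.027,0,0]'; python3 -m pendant '[0.5,-0.04,0.027,0,0,0.5,-0.04,0.027,0,0,0.5,-0.04,0.027,0,0,0.5,-0.04,0.027,0,0,0.5,-0.04,0.027,0,0]'; python3 -m pendant '[0.5,-0.04,0.027,0,0,0.5,-0.04,0.027,0,0,0.5,-0.04,0.027,0,0,0.5,-0.04,0.027,0,0,0.5,-0.04,0.027,0,0]'
```

```text
time: 1.85
tcp_pos: [0.2856, 0.428, 0.2315]
ee_rot: [[0.019, 1.0, 0.0], [1.0, -0.019, 0.001], [0.001, 0.0, -1.0]]
force: [0.6, 0.5, -0.4]
width: 0.0217
finger_force: 0.0
time: 2.35
tcp_pos: [0.4167, 0.2254, 0.2318]
ee_rot: [[0.019, 1.0, 0.001], [1.0, -0.019, 0.001], [0.001, 0.001, -1.0]]
force: [0.7, 0.4, 0.1]
width: 0.0214
finger_force: 0.0
time: 2.85
tcp_pos: [0.5479, 0.0228, 0.2317]
ee_rot: [[0.019, 1.0, 0.001], [1.0, -0.019, 0.0], [0.0, 0.001, -1.0]]
force: [0.6, 1.2, 0.4]
width: 0.0215
finger_force: 0.0
```

```bash
python3 -m pendant '[0.5,-0.033,0.027,0,0.5,0.5,-0.033,0.027,0,0,0.5,-0.032,0.026,0,0,0.5,0,0,0.04,0,0.5,0,0,0.03,0]'; python3 -m pendant '[0.5,0,0,0,0]'
python3 - <<'E'
from h import *
c=eyes.read_camera("wrist"); cv2.imwrite("pics/w1.png",c["image"][:,:,::-1])
for r in spotter.outline_of("corner_c","wrist")[:3]:
    k=max(cv2.findContours(r["mask"].astype(np.uint8),0,2)[0],key=cv2.contourArea)
    w=np.array([px2w(c,q[0],.05)[:2] for q in k])
    print(r["conf"],r["pixel"],w.min(0).round(3),w.max(0).round(3),px2w(c,r["pixel"],.05).round(3))
E
```

```text
time: 3.35
tcp_pos: [0.6251, -0.0777, 0.1603]
ee_rot: [[0.031, 1.0, 0.001], [1.0, -0.031, -0.001], [-0.001, 0.001, -1.0]]
force: [-0.7, 1.4, -0.7]
width: 0.0215
finger_force: 0.0
time: 3.45
tcp_pos: [0.6209, -0.0753, 0.1565]
ee_rot: [[0.029, 1.0, -0.009], [1.0, -0.029, 0.001], [0.0, -0.009, -1.0]]
force: [-1.1, -0.0, -0.6]
width: 0.0212
finger_force: 0.0
0.69 [282.2, 59.0] [0.609 0.012] [0.64  0.048] [0.622 0.025 0.05 ]
0.69 [286.2, 272.3] [ 0.61  -0.146] [ 0.636 -0.099] [ 0.621 -0.124  0.05 ]
```

View pics/w1.png

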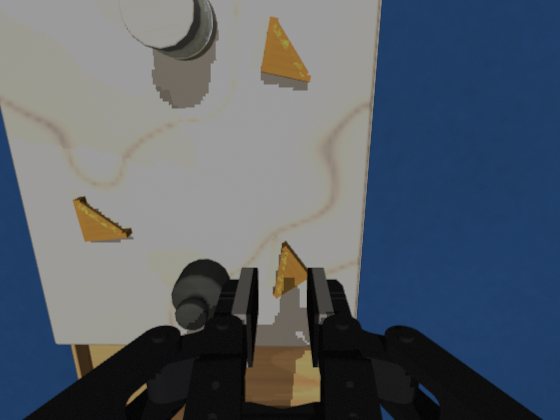

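The wrist view shows corner_c at (290,270) between the fingers and ahead of them, its tip at (285,243). Corner_b is at (285,55) and corner_a at (98,222). I'll descend just behind corner_c.

```bash
python3 -m pendant '[0.5,0.002,0,0.035,0,0.5,0,0,0.035,0,0.5,0,0,0.03,0,0.5,0,0,0.007,0,0.5,0,0,0,0]'; python3 -m pendant '[0.5,0,0,0.001,0,0.5,0,0,0,0]'; python3 -m pendant '[0.5,0,0,0.002,0,0.5,0,0,0,0]'
```

```text
time: 4.05
tcp_pos: [0.6251, -0.0734, 0.0552]
ee_rot: [[0.028, 1.0, 0.0], [1.0, -0.028, 0.0], [0.0, 0.0, -1.0]]
force: [-0.2, 0.2, 1.5]
width: 0.0211
finger_force: 0.0
time: 4.25
tcp_pos: [0.6264, -0.0738, 0.0557]
ee_rot: [[0.028, 1.0, 0.004], [1.0, -0.028, -0.0], [-0.0, 0.004, -1.0]]
force: [0.5, 0.7, -1.1]
width: 0.0214
finger_force: 0.0
time: 4.45
tcp_pos: [0.625, -0.0737, 0.0521]
ee_rot: [[0.028, 1.0, 0.001], [1.0, -0.028, -0.0], [0.0, 0.001, -1.0]]
force: [0.7, 0.6, 0.2]
width: 0.0214
finger_force: 0.0
```

```bash
python3 -m pendant '[0.5,0,-0.003,0.006,0,0.5,0,0,0,0]'; python3 -m pendant '[0.5,0,0,0.003,0,0.5,0,0,0,0]';python3 -m pendant '[0.5,0,0,0.002,0,0.5,0,0,0,0]'
```

```text
time: 4.65
tcp_pos: [0.6203, -0.0734, 0.0444]
ee_rot: [[0.028, 1.0, -0.002], [1.0, -0.028, 0.0], [0.0, -0.002, -1.0]]
force: [-0.7, -0.5, 0.1]
width: 0.0212
finger_force: 0.0
time: 4.85
tcp_pos: [0.6211, -0.0735, 0.0417]
ee_rot: [[0.028, 1.0, -0.001], [1.0, -0.028, 0.0], [0.0, -0.001, -1.0]]
force: [0.7, 0.3, 0.5]
width: 0.0212
finger_force: 0.0
time: 5.05
tcp_pos: [0.6217, -0.0736, 0.0403]
ee_rot: [[0.028, 1.0, 0.0], [1.0, -0.028, -0.0], [-0.0, 0.0, -1.0]]
force: [-0.1, 0.3, -0.6]
width: 0.0215
finger_force: 0.0
```

```bash
P="python3 -m pendant"; python3 -m pendant '[0.5,-0.012,0,0,0,0.5,-0.012,0,0,0,0.5,-0.012,0,0,0,0.5,-0.012,0,0,0,0.5,-0.012,0,0,0]'
python3 - <<'E'
from h import *
c=eyes.read_camera("wrist"); cv2.imwrite("pics/w2.png",c["image"][:,:,::-1])
E
```

```text
time: 5.55
tcp_pos: [0.6196, -0.1353, 0.0403]
ee_rot: [[0.029, 1.0, -0.0], [1.0, -0.029, -0.0], [-0.0, -0.0, -1.0]]
force: [0.1, 0.7, -0.6]
width: 0.0215
finger_force: 0.5
```

View pics/w2.png

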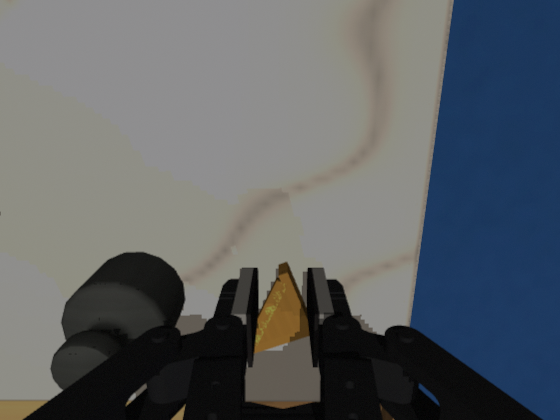

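Corner_c sits cradled between the pads at (283,310), and the weight is clear at (125,310). I'll continue over the edge.

```bash
python3 -m pendant '[0.5,-0.012,0,0,0,0.5,-0.012,0,0,0,0.5,-0.012,0,0,0,0.5,-0.01,0,0,0,0.5,-0.01,0,0,0]'; python3 -m pendant '[0.5,-0.01,0,0,0,0.5,-0.01,0,0,0,0.5,-0.01,0,0,0,0.5,-0.01,0,0,0,0.5,-0.005,0,0,0]';  python3 - <<'E'
from h import *
c=eyes.read_camera("top"); cv2.imwrite("pics/t2.png",c["image"][:,:,::-1])
for r in spotter.find_in("corner_c","top")[:4]: print(r["conf"],r["pixel"],px2w(c,r["pixel"],.05).round(3))
E
```

```text
time: 6.1
tcp_pos: [0.6181, -0.1905, 0.0403]
ee_rot: [[0.029, 1.0, -0.0], [1.0, -0.029, 0.0], [0.0, -0.0, -1.0]]
force: [0.4, 0.6, -0.0]
width: 0.0213
finger_force: 0.7
time: 6.6
tcp_pos: [0.6165, -0.2365, 0.0402]
ee_rot: [[0.03, 1.0, -0.0], [1.0, -0.03, -0.001], [-0.001, -0.0, -1.0]]
force: [-1.1, -0.1, 0.6]
width: 0.0216
finger_force: 0.0
0.84 [276.4, 168.3] [0.623 0.03  0.05 ]
0.68 [348.1, 263.2] [ 0.479 -0.084  0.05 ]
0.57 [434.1, 181.7] [ 0.61 -0.22  0.05]
```

View pics/t2.png

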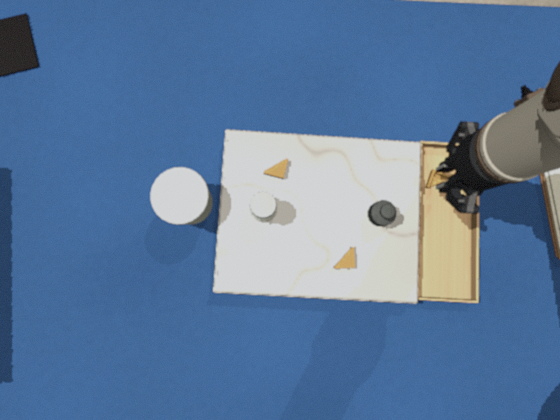

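Corner_c is off the edge, at (434,181) in the tray by the slab-side wall. I'll lift, go behind corner_b, and recheck on the way.

```bash
python3 -m pendant '[0.5,0,0,-0.03,0,0.5,0,0,-0.03,0,0.5,0.045,0,-0.01,0,0.5,0.045,0,0,0,0.5,0.045,0,0,0]'; python3 -m pendant '[0.5,0.045,0,0,0,0.5,0.045,0,0,0,0.5,0.045,0,0,0,0.5,0.042,0,0,0,0.5,0,0,0,0]'
python3 - <<'E'
from h import *
c=eyes.read_camera("wrist"); cv2.imwrite("pics/w3.png",c["image"][:,:,::-1])
for r in spotter.outline_of("corner_c","wrist")[:3]:
    k=max(cv2.findContours(r["mask"].astype(np.uint8),0,2)[0],key=cv2.contourArea)
    w=np.array([px2w(c,q[0],.05)[:2] for q in k])
    print(r["conf"],r["pixel"],w.min(0).round(3),w.max(0).round(3),px2w(c,r["pixel"],.05).round(3))
t=eyes.read_camera("top"); cv2.imwrite("pics/t3.png",cv2.resize(t["image"][120:310,200:490,::-1],None,fx=2.7,fy=2.7))
for r in spotter.find_in("corner_c","top")[:4]: print(r["conf"],r["pixel"],px2w(t,r["pixel"],.05).round(3))
E
```

```text
time: 7.2
tcp_pos: [0.6211, -0.0976, 0.1111]
ee_rot: [[0.029, 1.0, 0.002], [1.0, -0.029, 0.001], [0.001, 0.002, -1.0]]
force: [0.6, 1.1, -0.2]
width: 0.0214
finger_force: 0.0
time: 7.7
tcp_pos: [0.6249, 0.0889, 0.1101]
ee_rot: [[0.016, 1.0, -0.0], [1.0, -0.016, 0.006], [0.006, -0.001, -1.0]]
force: [-0.3, 1.9, -0.0]
width: 0.0215
finger_force: 0.0
0.82 [280.1, 323.7] [0.608 0.013] [0.64  0.056] [0.622 0.028 0.05 ]
0.59 [347.4, 261.8] [ 0.481 -0.083  0.05 ]
0.52 [280.4, 166.0] [0.627 0.024 0.05 ]
0.52 [435.9, 180.9] [ 0.611 -0.223  0.05 ]
0.26 [447.7, 225.3] [ 0.541 -0.24   0.05 ]
```

View pics/t3.png

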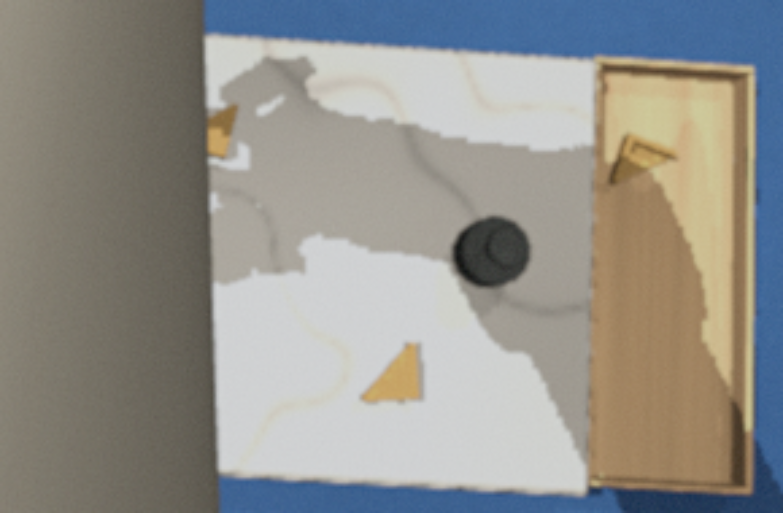

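Corner_c lies flipped in the tray at (640,158) in the crop, and the weight is untouched at (492,250). Now I'll descend behind corner_b.

```bash
python3 -m pendant '[0.5,-0.004,0,0.025,0.7,0.5,0,0,0.025,0,0.5,0,0,0.012,0,0.5,0,0,0.002,0,0.5,0,0,0,0]'; python3 -m pendant '[0.5,0,0,0.002,0,0.5,0,0,0,0]'
```

```text
time: 8.4
tcp_pos: [0.6258, 0.0725, 0.0464]
ee_rot: [[0.042, 0.999, -0.0], [0.999, -0.042, -0.0], [-0.0, -0.0, -1.0]]
force: [-1.1, -0.6, -0.2]
width: 0.0212
finger_force: 0.0
time: 8.6
tcp_pos: [0.6264, 0.0735, 0.0452]
ee_rot: [[0.041, 0.999, 0.002], [0.999, -0.041, 0.0], [0.0, 0.002, -1.0]]
force: [0.4, -0.7, -0.7]
width: 0.0214
finger_force: 0.0
```

```bash
python3 -m pendant '[0.5,0,-0.001,0.003,-0.6,0.5,0,0,0.002,0,0.5,0,0,0,0]'; python3 -m pendant '[0.5,-0.008,0,0,0,0.5,-0.01,0,0,0,0.5,-0.012,0,0,0,0.5,-0.012,0,0,0,0.5,-0.012,0,0,0]'
python3 - <<'E'
from h import *
c=eyes.read_camera("wrist"); cv2.imwrite("pics/w4.png",c["image"][:,:,::-1])
E
```

```text
time: 8.9
tcp_pos: [0.6248, 0.0736, 0.0402]
ee_rot: [[0.03, 1.0, 0.0], [1.0, -0.03, 0.0], [0.0, 0.0, -1.0]]
force: [-2.2, 0.1, 5.7]
width: 0.0215
finger_force: 3.0
time: 9.4
tcp_pos: [0.6241, 0.0202, 0.0402]
ee_rot: [[0.029, 1.0, 0.002], [1.0, -0.029, 0.002], [0.002, 0.002, -1.0]]
force: [0.6, 5.2, 6.6]
width: 0.0217
finger_force: 3.2
```

View pics/w4.png

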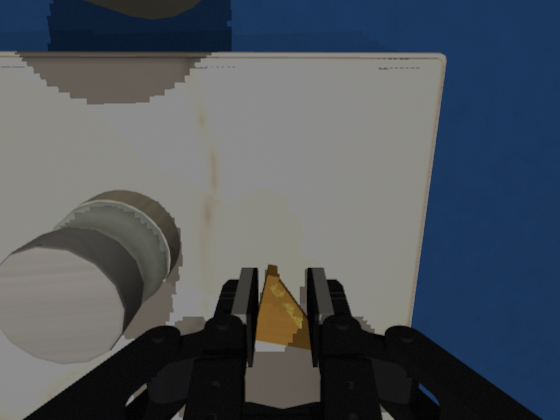

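Corner_b is cradled at (285,315) and the jar is clear. The 6 N vertical force means I'm lightly touching the stone, so I'll raise 1 mm and carry on.

```bash
python3 -m pendant '[0.5,0,0,-0.001,0,0.5,0,0,0,0]';  python3 -m pendant '[0.5,-0.01,0,0,0,0.5,-0.012,0,0,0,0.5,-0.012,0,0,0,0.5,-0.012,0,0,0,0.5,-0.012,0,0,0]'; python3 -m pendant '[0.5,-0.012,0,0,0,0.5,-0.012,0,0,0,0.5,-0.012,0,0,0,0.5,-0.012,0,0,0,0.5,-0.012,0,0,0]'
python3 - <<'E'
from h import *
c=eyes.read_camera("wrist"); cv2.imwrite("pics/w5.png",c["image"][:,:,::-1])
for r in spotter.find_in("corner_c","wrist")[:3]: print(r["conf"],r["pixel"],px2w(c,r["pixel"],.05).round(3))
E
```

```text
time: 9.65
tcp_pos: [0.6228, 0.0179, 0.0403]
ee_rot: [[0.031, 1.0, -0.0], [1.0, -0.031, -0.001], [-0.001, -0.0, -1.0]]
force: [0.6, -2.0, 3.6]
width: 0.0213
finger_force: 1.8
time: 10.15
tcp_pos: [0.6211, -0.04, 0.0402]
ee_rot: [[0.031, 1.0, -0.0], [1.0, -0.031, -0.0], [-0.0, -0.0, -1.0]]
force: [0.2, 2.5, 3.5]
width: 0.0213
finger_force: 1.4
time: 10.65
tcp_pos: [0.6194, -0.0995, 0.0403]
ee_rot: [[0.03, 1.0, -0.0], [1.0, -0.03, 0.0], [0.0, -0.0, -1.0]]
force: [0.6, 1.6, 2.6]
width: 0.0215
finger_force: 1.5
0.7 [281.1, 319.0] [ 0.618 -0.109  0.05 ]
0.56 [8.3, 280.6] [ 0.509 -0.087  0.05 ]
```

```bash
python3 -m pendant '[0.5,-0.012,0,-0.0005,0,0.5,-0.012,0,0,0,0.5,-0.012,0,0,0,0.5,-0.012,0,0,0,0.5,-0.012,0,0,0]'; python3 -m pendant '[0.5,-0.012,0,0,0,0.5,-0.012,0,0,0,0.5,-0.01,0,0,0,0.5,-0.01,0,0,0,0.5,-0.01,0,0,0]';python3 -m pendant '[0.5,-0.01,0,0,0,0.5,-0.01,0,0,0,0.5,-0.01,0,0,0,0.5,0,0,0,0]'
python3 - <<'E'
from h import *
c=eyes.read_camera("wrist"); cv2.imwrite("pics/w6.png",c["image"][:,:,::-1])
for r in spotter.find_in("corner_c","wrist")[:3]: print(r["conf"],r["pixel"],px2w(c,r["pixel"],.05).round(3))
E
```

```text
time: 11.25
tcp_pos: [0.6174, -0.1599, 0.0406]
ee_rot: [[0.031, 1.0, -0.0], [1.0, -0.031, -0.0], [-0.0, -0.0, -1.0]]
force: [0.2, -0.8, 0.2]
width: 0.0214
finger_force: 0.1
time: 11.75
tcp_pos: [0.6161, -0.2131, 0.0408]
ee_rot: [[0.03, 1.0, 0.0], [1.0, -0.03, 0.0], [0.0, 0.0, -1.0]]
force: [0.6, 0.3, 0.3]
width: 0.0213
finger_force: 0.0
time: 12.15
tcp_pos: [0.6146, -0.2452, 0.0409]
ee_rot: [[0.033, 0.999, 0.0], [0.999, -0.033, -0.002], [-0.002, 0.0, -1.0]]
force: [0.1, -0.9, -0.5]
width: 0.0215
finger_force: 0.0
0.93 [222.2, 235.7] [ 0.592 -0.216  0.05 ]
0.74 [299.8, 240.0] [ 0.622 -0.219  0.05 ]
```

Both far-strip corners are now past the edge, inside the tray. I'll lift and go behind corner_a.

```bash
python3 -m pendant '[0.5,0,0,-0.04,0,0.5,0,0,-0.04,0,0.5,0,-0.01,-0.015,0,0.5,0.04,-0.026,0,0,0.5,0.04,-0.026,0,0]'; python3 -m pendant '[0.5,0.04,-0.026,0,0,0.5,0.04,-0.026,0,0,0.5,0.04,-0.026,0,0,0.5,0,0,0,0]'
python3 - <<'E'
from h import *
c=eyes.read_camera("wrist"); cv2.imwrite("pics/w7.png",c["image"][:,:,::-1])
for r in spotter.outline_of("corner_c","wrist")[:3]:
    k=max(cv2.findContours(r["mask"].astype(np.uint8),0,2)[0],key=cv2.contourArea)
    w=np.array([px2w(c,q[0],.05)[:2] for q in k])
    print(r["conf"],r["pixel"],w.min(0).round(3),w.max(0).round(3),px2w(c,r["pixel"],.05).round(3))
t=eyes.read_camera("top")
for r in spotter.find_in("corner_c","top")[:4]: print(r["conf"],r["pixel"],px2w(t,r["pixel"],.02).round(3))
E
```

```text
time: 12.75
tcp_pos: [0.5556, -0.1602, 0.1367]
ee_rot: [[0.032, 0.999, 0.002], [0.999, -0.032, -0.0], [-0.0, 0.002, -1.0]]
force: [0.4, 1.8, 0.4]
width: 0.0216
finger_force: 0.0
time: 13.15
tcp_pos: [0.4772, -0.0309, 0.1353]
ee_rot: [[0.02, 1.0, -0.004], [1.0, -0.02, 0.004], [0.004, -0.004, -1.0]]
force: [1.2, 0.1, -0.6]
width: 0.0215
finger_force: 0.0
0.62 [285.4, 286.2] [ 0.47  -0.094] [ 0.492 -0.059] [ 0.478 -0.079  0.05 ]
0.56 [434.1, 180.4] [ 0.617 -0.232  0.02 ]
```

View pics/w7.png

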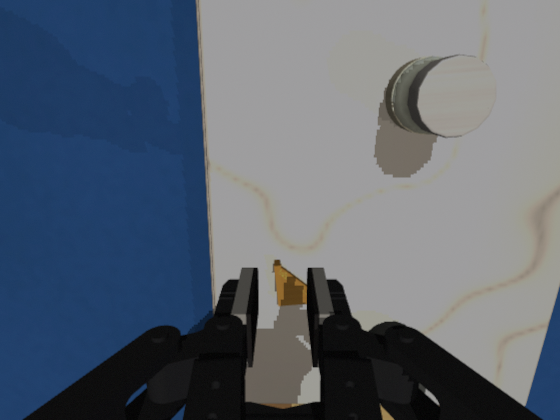

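Corner_a shows its tip at (277,262), with the jar clear at (440,95). Descending behind it.

```bash
python3 -m pendant '[0.5,0,0.004,0.035,0,0.5,0,0,0.035,0,0.5,0,0,0.015,0,0.5,0,0,0.003,0,0.5,0,0,0,0]'; python3 -m pendant '[0.5,0,0,0.001,0,0.5,0,0,0,0]'
```

```text
time: 13.85
tcp_pos: [0.4855, -0.0396, 0.0474]
ee_rot: [[0.032, 0.999, -0.001], [0.999, -0.032, -0.001], [-0.001, -0.001, -1.0]]
force: [-0.1, 0.4, 0.3]
width: 0.0214
finger_force: 0.0
time: 14.05
tcp_pos: [0.4863, -0.0388, 0.0478]
ee_rot: [[0.031, 1.0, 0.002], [1.0, -0.031, -0.0], [0.0, 0.002, -1.0]]
force: [-0.1, 0.1, 0.3]
width: 0.0214
finger_force: 0.0
```

```bash
python3 -m pendant '[0.5,0,-0.003,0.004,0,0.5,0,0,0.002,0,0.5,0,0,0,0]'; python3 -m pendant '[0.5,-0.01,0,0,0,0.5,-0.01,0,0,0,0.5,-0.01,0,0,0,0.5,-0.01,0,0,0,0.5,0,0,0,0]'
python3 - <<'E'
from h import *
c=eyes.read_camera("wrist"); cv2.imwrite("pics/w8.png",c["image"][:,:,::-1])
for r in spotter.find_in("corner_c","wrist")[:3]: print(r["conf"],r["pixel"],px2w(c,r["pixel"],.05).round(3))
E
```

```text
time: 14.35
tcp_pos: [0.4819, -0.0382, 0.0407]
ee_rot: [[0.03, 1.0, -0.0], [1.0, -0.03, 0.0], [0.0, -0.0, -1.0]]
force: [-0.5, 0.1, -0.3]
width: 0.0213
finger_force: 0.0
time: 14.85
tcp_pos: [0.4809, -0.0808, 0.0409]
ee_rot: [[0.033, 0.999, 0.0], [0.999, -0.033, -0.001], [-0.001, 0.0, -1.0]]
force: [0.1, 0.3, 0.8]
width: 0.0214
finger_force: 0.0
0.81 [289.4, 333.1] [ 0.483 -0.098  0.05 ]
```

View pics/w8.png

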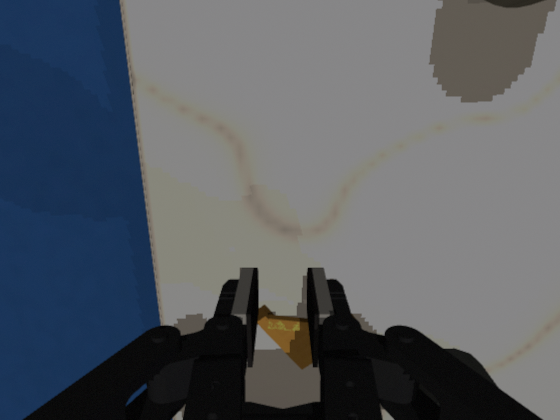

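Corner_a has turned with its long side flat against both fingers, at (288,333). That is a stable push, so I'll sweep it to the edge.

```bash
python3 -m pendant '[0.5,-0.012,0,0,0,0.5,-0.012,0,0,0,0.5,-0.012,0,0,0,0.5,-0.012,0,0,0,0.5,-0.012,0,0,0]'
python3 - <<'E'
from h import *
eyes.read_camera("wrist")
c=eyes.read_camera("wrist")
for r in spotter.find_in("corner_c","wrist")[:3]: print(r["conf"],r["pixel"],px2w(c,r["pixel"],.05).round(3))
E
python3 -m pendant '[0.5,-0.012,0,0,0,0.5,-0.012,0,0,0,0.5,-0.01,0,0,0,0.5,-0.01,0,0,0,0.5,-0.01,0,0,0]'; python3 -m pendant '[0.5,-0.01,0,0,0,0.5,-0.01,0,0,0,0.5,-0.01,0,0,0,0.5,-0.01,0,0,0,0.5,-0.006,0,0,0]'
python3 - <<'E'
from h import *
c=eyes.read_camera("wrist")
for r in spotter.find_in("corner_c","wrist")[:3]: print(r["conf"],r["pixel"],px2w(c,r["pixel"],.02).round(3))
E
```

```text
time: 15.45
tcp_pos: [0.4791, -0.1397, 0.0408]
ee_rot: [[0.031, 1.0, -0.0], [1.0, -0.031, -0.0], [-0.0, -0.0, -1.0]]
force: [0.7, -0.2, 0.5]
width: 0.0213
finger_force: 0.1
0.95 [286.8, 330.7] [ 0.48  -0.158  0.05 ]
0.66 [532.8, 391.1] [ 0.591 -0.194  0.05 ]
time: 16.1
tcp_pos: [0.4775, -0.1933, 0.0408]
ee_rot: [[0.03, 1.0, -0.0], [1.0, -0.03, -0.0], [-0.0, 0.0, -1.0]]
force: [0.1, -0.5, -0.6]
width: 0.0213
finger_force: 0.0
time: 16.6
tcp_pos: [0.4761, -0.2396, 0.0408]
ee_rot: [[0.031, 1.0, 0.0], [1.0, -0.031, -0.0], [-0.0, 0.0, -1.0]]
force: [0.1, 0.5, 0.5]
width: 0.0213
finger_force: 0.0
0.92 [548.2, 242.2] [ 0.604 -0.231  0.02 ]
0.72 [285.0, 243.3] [ 0.478 -0.227  0.02 ]
0.58 [490.8, 243.0] [ 0.576 -0.23   0.02 ]
```

Lift up, back away toward the robot side, and take a final look.

```bash
python3 -m pendant '[0.5,0,0,-0.04,0,0.5,0,0,-0.04,0,0.5,0,0,-0.04,0,0.5,-0.04,0,-0.02,0,0.5,-0.04,0,0,0]'; python3 -m pendant '[0.5,-0.04,0,0,0,0.5,-0.04,0,0,0,0.5,-0.04,0,0,0,0.5,0,0,0,0]'
python3 - <<'E'
from h import *
t=eyes.read_camera("top"); cv2.imwrite("pics/t9.png",t["image"][:,:,::-1])
for n in ["corner_a","weight","jar","tub"]:
  for r in spotter.find_in(n,"top")[:4]: print(n,r["conf"],r["pixel"])
E
```

```text
time: 17.2
tcp_pos: [0.4771, -0.3184, 0.1851]
ee_rot: [[0.025, 1.0, 0.007], [1.0, -0.025, -0.002], [-0.002, 0.007, -1.0]]
force: [0.6, -1.0, 0.1]
width: 0.0213
finger_force: 0.0
time: 17.6
tcp_pos: [0.4674, -0.4446, 0.1808]
ee_rot: [[0.037, 0.999, -0.001], [0.999, -0.037, -0.004], [-0.004, -0.001, -1.0]]
force: [-0.5, -1.2, 0.5]
width: 0.0215
finger_force: 0.0
corner_a 0.63 [431.3, 266.3]
corner_a 0.59 [436.3, 179.9]
corner_a 0.48 [431.5, 198.2]
weight 0.98 [379.7, 210.8]
jar 0.94 [263.2, 207.3]
tub 0.85 [182.4, 193.9]
```

View pics/t9.png

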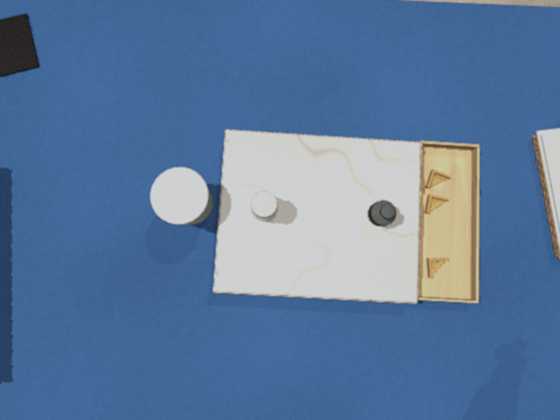

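All three corners lie in the tray at (437,180), (436,203) and (436,266). The weight, jar and tub stand where they were.

```bash
python3 -c "from bench import ctrl; print(ctrl.hand_in())"
```

```text
the job is handed in; nothing more can be done
None
```

All three brass corners were swept off the slab into the tray, the weight, jar and tub stand where they were, and the job was handed in at about 18 s.

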